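Rerack the thread spools in reverse order

ROBOT

A 7-joint arm with a two-finger parallel gripper is mounted at the origin on a cart in front of the work surface, level with it; the furniture and walls round the work are solid. World frame = base frame: x ahead of the robot, y to its left, z up, the work surface at z = 0. Lengths are in m, angles in rad, forces in N, time in s.
With the tool pointing down it reaches from about 0.35 to 0.9 m from the base axis. Payload 8.1 kg.
Tool frame: the origin (TCP) lies at the very end of the fingers, on their centre line; the grasp point (between the pads) lies 19 mm behind it (arm.tcp_to_grasp is the distance from the TCP to the grasp point, in m); z points along the fingers, y is the line along which they close (so a half turn about z gives the same grasp; the last joint's range is limited). The gripper opens to 92 mm and grips with 3 to 60 N. Pads are 19 mm wide; open, the fingers measure 130 mm over their backs; the gripper's body (75 mm by 190 mm) begins 47 mm behind the grasp point.
Start: joints at [-1.379, 0.434, 0.025, 1.573, -0.012, 1.134, -0.075], TCP at [0.182, 0.598, 0.227] pointing down, gripper open.
Joint ranges: [-2.62, 2.62], [-0.44, 2.09], [-1.27, 1.32], [0.08, 2.57], [-1.32, 4.46], [0.12, 2], [-2.74, 2.74]. Speed limits (rad/s): [2.22, 2.22, 3.01, 3.01, 3.14, 3.14, 3.14].

INTERFACE

Orientations are given as a rotation vector (axis times angle).
In Python, from cell import arm, optics, workorder, observe gives the robot as it stands (arm), with the cameras (optics), the readings as plain functions and the job (workorder).
- The arm moves only by the tool inch_along, called after "Call:" by a JSON object that holds its "fn" and its "kwargs". Schema: {"type":"object","properties":{"offsets":{"type":"array","items":{"type":"array","items":{"type":"array","items":{"type":"number"},"minItems":5,"maxItems":5},"minItems":1,"maxItems":10},"minItems":1,"maxItems":1},"squeeze":{"type":"number"},"only":{"type":"string"},"quiet":{"type":"boolean"},"lines":{"type":"string"}},"required":["offsets"],"additionalProperties":false}. offsets is a list that holds a single list of rows (three levels of brackets), with 1 to 10 rows, each of 5 numbers: dx, dy, dz in shares of the most that a row can go, 1 being 50 mm, then a turn about the tool's z in fractions of the full range, 1 being pi rad, then the opening from 0.0 (shut) to 1.0 (fully open); each row shifts and turns the commanded pose from where the row before left it, along the tool's axes as they then stand; what a row does not reach is not made up. A row lasts 1/10 s, in which the tool goes at most 0.05 m and 0.15 rad, less where a joint would pass 70% of its speed; a pose out of reach is approached as far as the arm can. The fingers move at their own pace and stop on an object; squeeze is the grip in N (left out, the last holds). Time passes only in rows, so rows that do not move let the fingers close. The tool returns the time, the measured TCP pose, the force, the opening and the grip force at its end. only (a regular expression) keeps the lines of the reply that match it, lines (a string "A,B") keeps lines A to B, and quiet returns only ok. Shift and turn numbers lie between -1 and 1, and a call with a number outside is refused. Input that does not fit is refused with a message, and nothing moves.
- observe(): the state, without advancing time (a new reading comes with each control period).
- optics.get_image(name): name is "side" or "top"; returns a dict with "image" (420x560x3 uint8, blue, green, red), "fx", "fy", "cx", "cy" (pixels), "cam_to_world" (4x4, takes a point from camera to world coordinates). Camera axes: x right, y down, z forward; pixel columns grow to the right and rows downward; lengths in m; the calibration is good to about 2 mm. A picture is of the moment at which its call begins. There is no depth.
- workorder.sign_off(): hands the job in; it is judged then, once.
The state is a dict: "clock": time; "joints": joint angles; "dq": joint speeds; "joint_efforts": joint torques, N m; "position": TCP position; "ee_rot": TCP orientation; "force": force on the tool from outside, world axes, zero at the start; "ft_torque": the same for the moment, N m; "width": opening from 0.0 (shut) to 1.0 (fully open); "gripper_force": force on a finger pad.
Only numpy, scipy, OpenCV 4.12 (cv2) and the standard library are available. Lean on these libraries where they do the work, as an engineer would, in place of code of your own. Each camera call takes 0.05 s, during which the arm holds its last target. There are 200 camera calls.

TASK

Move the four thread spools from the wooden rack to the grey metal rack in reverse order: the spool next to the red end of the wooden rack goes into the pocket farthest from the grey rack's red end, and so on, so that the spool farthest from the wooden rack's red end finishes next to the grey rack's red end. Leave each spool standing upright on the floor of its own pocket.

Things in the scene. Friction and masses are not known exactly. Their poses are not given: they have to be found in the camera images.
- wood_rack: Fixed wooden rack, 80 x 405 mm, with dark side rails (tops 18 mm above the bench), a red block (26 mm high) at one end and a wax cake in a bay at the other (no part of the job). Origin: on the bench under the middle of the four pads. y runs along the row, away from the red end; z up. Pad centres at x = 0, y = -112.5 (next to the red end), -37.5, 37.5, 112.5 mm.
- grey_rack: Fixed grey metal rack, 76 x 324 mm, four pockets in a row, a red block (22 mm high) at one end. Origin: on the bench under the middle of the row. y runs along the row, away from the red end; z up. Pocket centres at x = 0, y = -112.5 (next to the red end), -37.5, 37.5, 112.5 mm. Pocket floor 6 mm and wall tops 14 mm above the bench; pockets 64 x 65 mm inside.
- red_spool: Loose thread spool with wooden end flanges, dark red thread, dark red label on its top: flange diameter 36 mm, height 40 mm, about 50 g. Origin: centre of its underside; z up along its axis. At the start it stands upright on its cork pad in the wooden rack, underside 14 mm above the bench. It can be gripped across both flanges.
- black_spool: Loose thread spool with wooden end flanges, black thread, black label on its top: flange diameter 40 mm, height 45 mm, about 50 g. Origin: centre of its underside; z up along its axis. At the start it stands upright on its cork pad in the wooden rack, underside 14 mm above the bench. It can be gripped across both flanges.
- tan_spool: Loose thread spool with wooden end flanges, light brown (tan) thread, orange-tan label on its top: flange diameter 46 mm, height 52 mm, about 50 g. Origin: centre of its underside; z up along its axis. At the start it stands upright on its cork pad in the wooden rack, underside 14 mm above the bench. It can be gripped across both flanges.
- green_spool: Loose thread spool with wooden end flanges, dark green thread, dark green label on its top: flange diameter 42 mm, height 48 mm, about 50 g. Origin: centre of its underside; z up along its axis. At the start it stands upright on its cork pad in the wooden rack, underside 14 mm above the bench. It can be gripped across both flanges.
- red_pad: The cork pad of the wooden rack, 58 mm across, 4 mm thick, on which the red spool stands at the start; fixed, it stays and so shows where that spool came from. Origin: centre of its underside, 10 mm above the bench. The four pads look alike; their order along the rack changes from start to start.
- black_pad: The cork pad of the wooden rack, 58 mm across, 4 mm thick, on which the black spool stands at the start; fixed, it stays and so shows where that spool came from. Origin: centre of its underside, 10 mm above the bench. The four pads look alike; their order along the rack changes from start to start.
- tan_pad: The cork pad of the wooden rack, 58 mm across, 4 mm thick, on which the tan spool stands at the start; fixed, it stays and so shows where that spool came from. Origin: centre of its underside, 10 mm above the bench. The four pads look alike; their order along the rack changes from start to start.
- green_pad: The cork pad of the wooden rack, 58 mm across, 4 mm thick, on which the green spool stands at the start; fixed, it stays and so shows where that spool came from. Origin: centre of its underside, 10 mm above the bench. The four pads look alike; their order along the rack changes from start to start.

How it is judged:
At the end, for the whole second after the job is handed in: Each spool stands upright (within 0.12 rad) and at rest on the floor of its grey pocket, its centre within 15 mm of the pocket's centre along and across the rack, and the order counted from the red ends is the reverse of that in which the spools stood in the wooden rack (x of red_spool in the frame of grey_rack between -0.015 and 0.015 m and z of red_spool in the frame of grey_rack between 0.003 and 0.01 m and angle between each of red_spool, black_spool, tan_spool, green_spool's own z axis and vertical below 0.12 rad and linear speed of each of red_spool, black_spool, tan_spool, green_spool below 0.02 m/s and ((y of red_pad in the frame of wood_rack between -0.1325 and -0.0925 m and y of red_spool in the frame of grey_rack between 0.0975 and 0.1275 m) or (y of red_pad in the frame of wood_rack between -0.0575 and -0.0175 m and y of red_spool in the frame of grey_rack between 0.0225 and 0.0525 m) or (y of red_pad in the frame of wood_rack between 0.0175 and 0.0575 m and y of red_spool in the frame of grey_rack between -0.0525 and -0.0225 m) or (y of red_pad in the frame of wood_rack between 0.0925 and 0.1325 m and y of red_spool in the frame of grey_rack between -0.1275 and -0.0975 m)) and x of black_spool in the frame of grey_rack between -0.015 and 0.015 m and z of black_spool in the frame of grey_rack between 0.003 and 0.01 m and ((y of black_pad in the frame of wood_rack between -0.1325 and -0.0925 m and y of black_spool in the frame of grey_rack between 0.0975 and 0.1275 m) or (y of black_pad in the frame of wood_rack between -0.0575 and -0.0175 m and y of black_spool in the frame of grey_rack between 0.0225 and 0.0525 m) or (y of black_pad in the frame of wood_rack between 0.0175 and 0.0575 m and y of black_spool in the frame of grey_rack between -0.0525 and -0.0225 m) or (y of black_pad in the frame of wood_rack between 0.0925 and 0.1325 m and y of black_spool in the frame of grey_rack between -0.1275 and -0.0975 m)) and x of tan_spool in the frame of grey_rack between -0.015 and 0.015 m and z of tan_spool in the frame of grey_rack between 0.003 and 0.01 m and ((y of tan_pad in the frame of wood_rack between -0.1325 and -0.0925 m and y of tan_spool in the frame of grey_rack between 0.0975 and 0.1275 m) or (y of tan_pad in the frame of wood_rack between -0.0575 and -0.0175 m and y of tan_spool in the frame of grey_rack between 0.0225 and 0.0525 m) or (y of tan_pad in the frame of wood_rack between 0.0175 and 0.0575 m and y of tan_spool in the frame of grey_rack between -0.0525 and -0.0225 m) or (y of tan_pad in the frame of wood_rack between 0.0925 and 0.1325 m and y of tan_spool in the frame of grey_rack between -0.1275 and -0.0975 m)) and x of green_spool in the frame of grey_rack between -0.015 and 0.015 m and z of green_spool in the frame of grey_rack between 0.003 and 0.01 m and ((y of green_pad in the frame of wood_rack between -0.1325 and -0.0925 m and y of green_spool in the frame of grey_rack between 0.0975 and 0.1275 m) or (y of green_pad in the frame of wood_rack between -0.0575 and -0.0175 m and y of green_spool in the frame of grey_rack between 0.0225 and 0.0525 m) or (y of green_pad in the frame of wood_rack between 0.0175 and 0.0575 m and y of green_spool in the frame of grey_rack between -0.0525 and -0.0225 m) or (y of green_pad in the frame of wood_rack between 0.0925 and 0.1325 m and y of green_spool in the frame of grey_rack between -0.1275 and -0.0975 m))); the robot touches nothing.
It also fails if it takes over 90 s, if anything falls off the work surface, if the arm or the gripper's body presses on something with over 40 N, if the wrist force passes 120 N, or if a joint passes its speed limit or range.

## Working session

There is one attempt and no reset: what is moved stays moved. The work goes in short steps, Python scripts to look and compute and a tool call to move; the robot and the scene stay as the last step left them, time stands still between calls to the robot, and variables do not carry over. Pictures are saved under pics/ and viewed, at most 14 in all, crops included, and the job is handed in when it is done.

```bash
ls; mkdir -p pics; python3 - <<'E'
from cell import arm, optics, workorder, observe
import cv2
print(observe())
for n in("top","side"):
    d=optics.get_image(n);cv2.imwrite(f"pics/{n}0.png",d["image"]);print(n,d["fx"],d["fy"],d["cx"],d["cy"],d["cam_to_world"])
E
```

```text
cell.py
pics
{'clock': 0.0, 'joints': array([-1.37859051,  0.43523801,  0.02496324,  1.57410995, -0.01160474,
        1.13400866, -0.07508364]), 'dq': array([-0.00108214, -0.00039536,  0.00090787,  0.00077525,  0.00086339,
       -0.00040081,  0.00101437]), 'joint_efforts': array([-1.10800152e-04, -6.67864966e+01,  9.84363891e-01, -3.14443731e+01,
       -6.06932212e-02,  4.31277906e-02,  1.77703851e-04]), 'position': array([0.18149278, 0.59751937, 0.22593057]), 'ee_rot': array([-4.61462595e-01, -3.10741400e+00,  2.53811666e-03]), 'force': array([0.14187446, 0.90632817, 0.03030631]), 'ft_torque': array([-0.02278041, -0.00869752,  0.00475704]), 'gripper_force': 0.0, 'width': 0.9990001942936569}
top 493.6815919688744 493.6815919688744 281.20708504398596 206.99415688620627 [[ 0.02292235 -0.99424443  0.10465453  0.45221034]
 [-0.99963975 -0.02425612 -0.01148947 -0.03260133]
 [ 0.01396186 -0.10435346 -0.99444227  0.88506705]
 [ 0.          0.          0.          1.        ]]
side 432.7891453039432 432.7891453039432 282.78708543858136 214.6015268134327 [[-0.90103341 -0.26803721  0.34102031  0.26034259]
 [-0.43372139  0.56574184 -0.70130017  0.53102106]
 [-0.00495492 -0.77980268 -0.62600577  0.56421487]
 [ 0.          0.          0.          1.        ]]
```

View pics/top0.png

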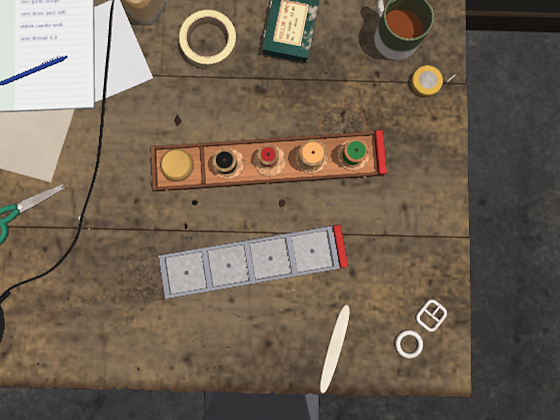

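View pics/side0.png

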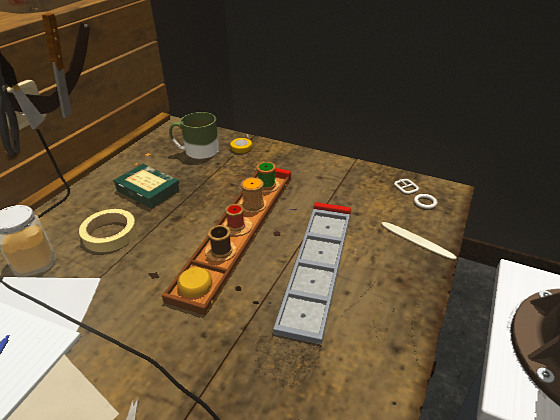

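The top view shows the wooden row from its red end (381,152): green (355,152), tan (313,152), red (268,155), black (225,160). The grey pockets are at (312,251), (270,258), (228,265) and (186,272), with the grey red end at (341,246). The side view agrees: green (266,170), tan (252,186), red (235,212), black (219,232), and pocket dots at about (327,226), (320,252), (312,282) and (303,316).

```bash
python3 - <<'E'
import cv2,numpy as np
t=cv2.imread("pics/top0.png");s=cv2.imread("pics/side0.png")
a=cv2.resize(t[125:195,190:390],None,fx=4,fy=4,interpolation=cv2.INTER_CUBIC)
b=cv2.resize(s[155:265,195:295],None,fx=2.8,fy=2.8,interpolation=cv2.INTER_CUBIC)
c=cv2.resize(s[200:345,270:360],None,fx=2.1,fy=2.1,interpolation=cv2.INTER_CUBIC)
o=np.zeros((590,800,3),np.uint8);o[:280]=a;o[280:280+b.shape[0],:b.shape[1]]=b[:310];o[280:280+c.shape[0],400:400+c.shape[1]]=c
cv2.imwrite("pics/crop0.png",o)
E
```

```text
(no output)
```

View pics/crop0.png

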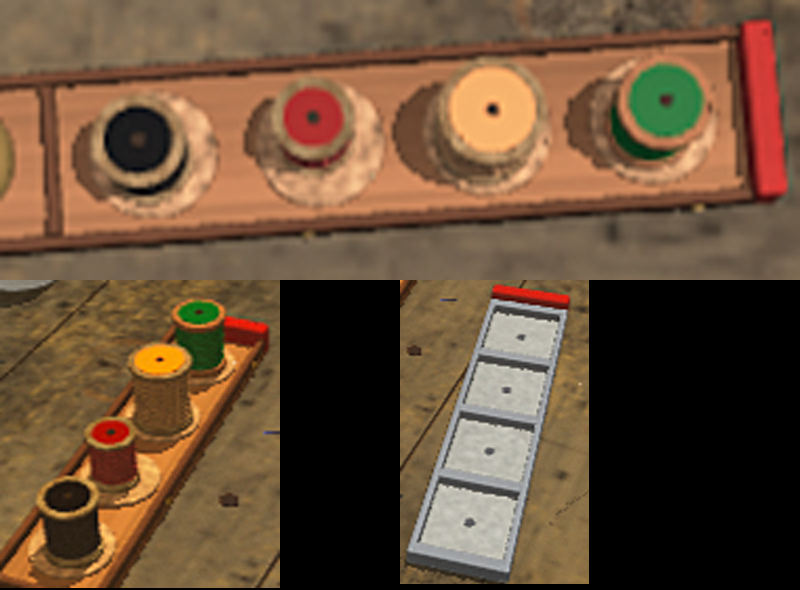

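The crop confirms the order. Labels and pocket dots are clear in both views, so I refine their centres and triangulate.

```bash
cat > vis.py <<'E'
import cv2,numpy as np
K={"top":(493.68159,281.20709,206.99416),"side":(432.78915,282.78709,214.60153)}
T={"top":np.array([[.02292235,-.99424443,.10465453,.45221034],[-.99963975,-.02425612,-.01148947,-.03260133],[.01396186,-.10435346,-.99444227,.88506705]]),
"side":np.array([[-.90103341,-.26803721,.34102031,.26034259],[-.43372139,.56574184,-.70130017,.53102106],[-.00495492,-.77980268,-.62600577,.56421487]])}
def ray(n,p):
    f,cx,cy=K[n];d=T[n][:,:3]@[(p[0]-cx)/f,(p[1]-cy)/f,1];return T[n][:,3],d/np.linalg.norm(d)
def plane(n,p,z):
    o,d=ray(n,p);return o+d*(z-o[2])/d[2]
def tri(a,b):
    o,d=ray("top",a);q,e=ray("side",b)
    t=np.linalg.lstsq(np.c_[d,-e],q-o,rcond=None)[0];u,v=o+d*t[0],q+e*t[1]
    return (u+v)/2,np.linalg.norm(u-v)
def label(im,p,off,tol=30):
    "centre of the hull of the label holding the seed p+off"
    m=np.zeros((im.shape[0]+2,im.shape[1]+2),np.uint8)
    s=(int(round(p[0]+off[0])),int(round(p[1]+off[1])))
    _,_,_,r=cv2.floodFill(im.copy(),m,s,0,(tol,)*3,(tol,)*3,4|cv2.FLOODFILL_FIXED_RANGE|cv2.FLOODFILL_MASK_ONLY|255<<8)
    h=cv2.convexHull(cv2.findNonZero(m[1:-1,1:-1]));M=cv2.moments(h)
    return np.array([M["m10"]/M["m00"],M["m01"]/M["m00"]]),r
def dot(im,p,r=5):
    "darkness-weighted centre round p"
    x,y=map(int,np.round(p));g=cv2.cvtColor(im,cv2.COLOR_BGR2GRAY)[y-r:y+r+1,x-r:x+r+1].astype(float)
    w=np.clip(np.median(g)-25-g,0,None);M=cv2.moments(w)
    return np.array([x-r+M["m10"]/M["m00"],y-r+M["m01"]/M["m00"]])
E
python3 - <<'E'
from vis import *
np.set_printoptions(precision=4,suppress=True)
t=cv2.imread("pics/top0.png");s=cv2.imread("pics/side0.png")
S={"green":((356.5,150),(266.4,166.4)),"tan":((313.2,152.3),(252.1,183.2)),"red":((268.2,154.3),(234.6,209.6)),"black":((224.5,160),(219.3,231.8))}
for k,(a,b) in S.items():
    A,ra=label(t,a,(-4,0));B,rb=label(s,b,(-4,0))
    print(k,A,ra,B,rb,*tri(A,B),"seed",*tri(a,b))
P=[]
for a,b in [((312,251),(327.6,227)),((270,258),(320,252)),((228,265),(312,281)),((186,272),(303,315))]:
    A,B=dot(t,a),dot(s,b);p,e=tri(A,B);P.append(p);print(A,B,p,e)
E
```

```text
green [355.9176 149.6555] (348, 141, 17, 18) [265.6103 166.3192] (259, 163, 14, 8) [ 0.6403 -0.1671  0.0608] 6.97858978560453e-05 seed [ 0.6395 -0.1683  0.0602] 0.0007316411410545206
tan [312.5704 151.9501] (302, 142, 22, 21) [251.4926 182.9836] (243, 179, 18, 9) [ 0.6335 -0.0929  0.0654] 0.0004530053713056659 seed [ 0.633  -0.0941  0.0643] 0.00012477487841446676
red [267.9221 153.7686] (261, 147, 15, 14) [233.9657 208.7157] (228, 205, 13, 8) [ 0.6309 -0.0173  0.0535] 0.0002800924188745906 seed [ 0.6303 -0.0179  0.0512] 0.0001638317602999358
black [223.8878 159.4624] (216, 152, 17, 16) [218.7034 231.8939] (211, 227, 16, 11) [0.6181 0.0571 0.0579] 5.4042227072490594e-05 seed [0.6173 0.0561 0.0576] 0.0001811422316018289
[311.7744 250.6492] [327.2674 226.8053] [ 0.4682 -0.0989  0.0046] 5.386231833928003e-05
[270.1258 257.9333] [320.3391 252.0383] [ 0.4536 -0.0252  0.0048] 3.0644269888434335e-05
[228.2386 265.1001] [312.1962 281.0839] [0.4392 0.0485 0.005 ] 9.506068028785288e-05
[186.0026 272.3689] [302.7098 315.2067] [0.4248 0.1224 0.0047] 0.00014385876982773502
```

All heights agree with the text: label tops at 61, 65, 53.5 and 58 mm, pocket floors at about 5 mm, pocket pitch 75 mm. I'll use one tool yaw throughout, closing across both racks at about 8°, and grip near the top flange so the fingertips stay clear of the rails and walls.

The manual's scale: shifts go in shares of 50 mm and turns go in shares of pi rad. Converting my numbers, 0.15 rad / 3.1416 = 0.0477.

```bash
cat > go.py <<'E'
import sys,numpy as np
from cell import arm, optics, workorder, observe
from scipy.spatial.transform import Rotation as R
o=observe();r=R.from_rotvec(o["ee_rot"]);y=r.apply([0,1,0])
S={"green":(.6403,-.1671,.037),"tan":(.6335,-.0929,.041),"red":(.6309,-.0173,.029),"black":(.6181,.0571,.034)}
G={"green":(.4248,.1224,.029),"tan":(.4392,.0485,.033),"red":(.4536,-.0252,.021),"black":(.4682,-.0989,.026)}
print("t",round(o["clock"],2),"pos",o["position"].round(4),"z-axis",r.apply([0,0,1]).round(3),"yaw y deg",np.degrees(np.arctan2(y[1],y[0])).round(1),"q",o["joints"].round(2))
for a in sys.argv[1:]:
    p={"S":S,"G":G}[a[0]][a[1:]]
    print(a,"tool delta",r.inv().apply(np.array(p)-o["position"]).round(4))
E
```

Call:
{"fn": "inch_along", "kwargs": {"offsets": [[[0,0,0,0.0477,1],[0,0,0,0.0477,1],[0,0,0,0.0477,1],[0,0,0,0.0477,1],[0,0,0,0.0477,1],[0,0,0,0.0477,1],[0,0,0,0.0477,1],[0,0,0,0.0286,1],[0,0,0,0,1]]], "squeeze": 25}}

```text
clock: 1.0
position: [0.1814, 0.5978, 0.2263]
ee_rot: [2.066, 2.366, -0.001]
force: [0.8, 0.8, 0.2]
width: 0.999
gripper_force: 0.0
```

```bash
python3 go.py Sblack Sgreen
```

```text
t 1.0 pos [0.1814 0.5978 0.2263] z-axis [ 0.    -0.001 -1.   ] yaw y deg 7.7 q [-1.56  0.44  0.28  1.59 -0.13  1.13 -1.11]
Sblack tool delta [-0.5943  0.3601  0.1928]
Sgreen tool delta [-0.8195  0.352   0.19  ]
```

In the tool's units: -0.04 m is -0.8, 0.024 m is 0.48.

Call:
{"fn": "inch_along", "kwargs": {"offsets": [[[-0.4,0.24,0,0,1],[-0.8,0.48,0,0,1],[-0.8,0.48,0,0,1],[-0.8,0.48,0,0,1],[-0.8,0.48,0,0,1],[-0.8,0.48,0,0,1],[-0.8,0.48,0,0,1],[-0.8,0.48,0,0,1],[-0.8,0.48,0,0,1],[-0.8,0.48,0,0,1]]]}}

```text
clock: 2.0
position: [0.4598, 0.2508, 0.2268]
ee_rot: [-2.061, -2.371, -0.0]
force: [-0.1, 0.9, -0.2]
width: 0.998
gripper_force: 0.0
```

Call:
{"fn": "inch_along", "kwargs": {"offsets": [[[-0.8,0.48,0,0,1],[-0.8,0.48,0,0,1],[-0.8,0.48,0,0,1],[-0.8,0.48,0.4,0,1],[-0.6,0.4,0.6,0,1],[-0.4,0.24,0.6,0,1],[0,0,0.4,0,1],[0,0,0,0,1]]]}}

```text
clock: 2.8
position: [0.6119, 0.0612, 0.1238]
ee_rot: [-2.062, -2.366, 0.007]
force: [-0.7, 0.6, 0.2]
width: 1.004
gripper_force: 0.0
```

```bash
python3 go.py Sblack
```

```text
t 2.8 pos [0.6119 0.0612 0.1238] z-axis [-0.006 -0.001 -1.   ] yaw y deg 7.9 q [-0.5   0.55  0.46  1.74 -0.29  0.93  0.22]
Sblack tool delta [-0.0049  0.0061  0.0898]
```

Call:
{"fn": "inch_along", "kwargs": {"offsets": [[[-0.1,0.1,0.6,0,1],[0,0,0.6,0,1],[0,0,0.4,0,1],[0,0,0.2,0,1],[0,0,0,0,1],[0,0,0,0,1]]]}}

```text
clock: 3.4
position: [0.6203, 0.0584, 0.0384]
ee_rot: [2.064, 2.368, 0.002]
force: [-0.2, 0.5, 0.5]
width: 1.002
gripper_force: 0.0
```

```bash
python3 go.py Sblack; python3 - <<'E'
from cell import arm, optics, workorder, observe
import cv2,numpy as np
t,s=[optics.get_image(n)["image"] for n in("top","side")]
cv2.imwrite("pics/c1.png",np.hstack([cv2.resize(t[90:240,130:330],None,fx=2,fy=2),cv2.resize(s[140:290,150:350],None,fx=2,fy=2)]))
E
```

```text
t 3.4 pos [0.6203 0.0584 0.0384] z-axis [ 0.002  0.001 -1.   ] yaw y deg 7.8 q [-0.45  0.66  0.41  1.79 -0.36  0.77  0.28]
Sblack tool delta [-0.001  -0.0023  0.0044]
```

View pics/c1.png

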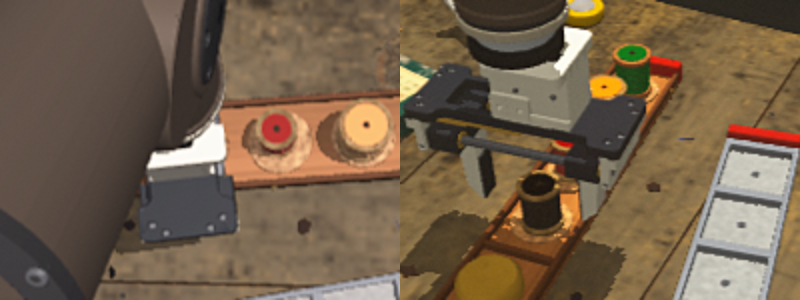

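The side view shows the open fingers on either side of the black spool (crop ~(540,200)), clear of the rails and the neighbouring spool. Closing now.

In the tool's units: 0.004 m is 0.08, -0.002 m is -0.04.

Call:
{"fn": "inch_along", "kwargs": {"offsets": [[[-0.02,-0.04,0.08,0,1],[0,0,0,0,0],[0,0,0,0,0],[0,0,0,0,0],[0,0,0,0,0],[0,0,0,0,0],[0,0,0,0,0],[0,0,0,0,0]]], "squeeze": 20}}

```text
clock: 4.3
position: [0.6176, 0.0567, 0.033]
ee_rot: [-2.065, -2.367, -0.0]
force: [0.2, -0.2, -0.0]
width: 0.442
gripper_force: 0.1
```

```bash
python3 go.py Sblack
```

```text
t 4.3 pos [0.6176 0.0567 0.033 ] z-axis [-0.  0. -1.] yaw y deg 7.8 q [-0.45  0.66  0.4   1.8  -0.36  0.75  0.28]
Sblack tool delta [ 0.0003  0.0005 -0.001 ]
```

In the tool's units: -0.04 m is -0.8, -0.02 m is -0.4.

Call:
{"fn": "inch_along", "kwargs": {"offsets": [[[0,0,0,0,0],[0,0,0,0,0],[0,0,-0.2,0,0],[0,0,-0.4,0,0],[0,0,-0.8,0,0],[0,0,-0.4,0,0],[0,0,0,0,0]]], "squeeze": 20}}

```text
clock: 5.0
position: [0.6198, 0.0566, 0.127]
ee_rot: [2.063, 2.364, 0.008]
force: [0.3, -0.5, 0.5]
width: 0.409
gripper_force: 20.0
```

```bash
python3 go.py Gblack
```

```text
t 5.0 pos [0.6198 0.0566 0.127 ] z-axis [ 0.006  0.001 -1.   ] yaw y deg 7.8 q [-0.49  0.55  0.46  1.73 -0.3   0.93  0.23]
Gblack tool delta [-0.1336 -0.1719  0.0999]
```

In the tool's units: -0.037 m is -0.74, -0.032 m is -0.64.

Call:
{"fn": "inch_along", "kwargs": {"offsets": [[[-0.2,-0.3,0,0,0],[-0.5,-0.64,0,0,0],[-0.6,-0.74,0,0,0],[-0.6,-0.74,0,0,0],[-0.5,-0.64,0,0,0],[-0.272,-0.38,0.4,0,0],[0,0,0.6,0,0],[0,0,0,0,0],[0,0,0,0,0]]]}}

```text
clock: 5.9
position: [0.4651, -0.0988, 0.073]
ee_rot: [-2.065, -2.366, 0.002]
force: [0.1, -0.1, -0.1]
width: 0.41
gripper_force: 20.0
```

```bash
python3 go.py Gblack; python3 - <<'E'
from cell import arm, optics, workorder, observe
import cv2
s=optics.get_image("side")["image"]
cv2.imwrite("pics/c2.png",cv2.resize(s[110:310,200:400],None,fx=2.5,fy=2.5))
E
```

```text
t 5.9 pos [ 0.4651 -0.0988  0.073 ] z-axis [-0.002  0.    -1.   ] yaw y deg 7.8 q [-0.25  0.42  0.46  2.13 -0.3   0.65  0.55]
Gblack tool delta [-0.0006  0.0031  0.047 ]
```

View pics/c2.png

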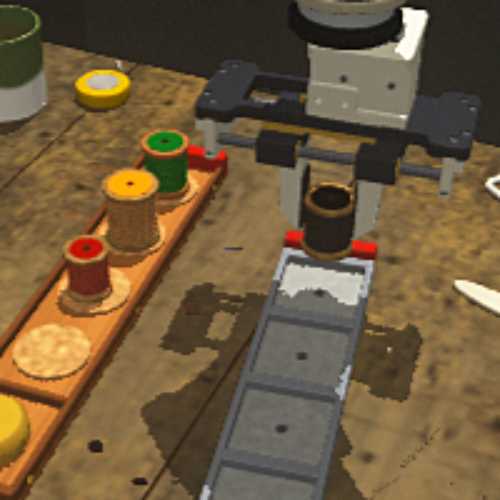

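The black spool hangs upright in the fingers above the end pocket next to the grey red end (crop (328,220)). Its pad in the wooden rack is empty. Lowering it.

In the tool's units: 0.015 m is 0.3, 0.01 m is 0.2.

Call:
{"fn": "inch_along", "kwargs": {"offsets": [[[0,0.06,0.3,0,0],[0,0,0.3,0,0],[0,0,0.2,0,0],[0,0,0.08,0,0],[0,0,0,0,0],[0,0,0,0,0],[0,0,0,0,0]]]}}

```text
clock: 6.65
position: [0.4687, -0.0986, 0.0296]
ee_rot: [2.065, 2.367, 0.001]
force: [-0.7, -0.6, -0.4]
width: 0.405
gripper_force: 20.0
```

```bash
python3 go.py Gblack
```

```text
t 6.65 pos [ 0.4687 -0.0986  0.0296] z-axis [ 0.001  0.    -1.   ] yaw y deg 7.8 q [-0.2   0.5   0.4   2.15 -0.37  0.55  0.6 ]
Gblack tool delta [-0.0003 -0.0005  0.0036]
```

In the tool's units: 0.003 m is 0.06, 0.001 m is 0.02.

Call:
{"fn": "inch_along", "kwargs": {"offsets": [[[0,0,0.06,0,0],[0,0,0,0,0],[0,0,0.02,0,0],[0,0,0,0,0]]]}}

```text
clock: 7.05
position: [0.4683, -0.0985, 0.025]
ee_rot: [2.065, 2.367, 0.0]
force: [0.9, -0.6, -0.1]
width: 0.41
gripper_force: 20.0
```

Call:
{"fn": "inch_along", "kwargs": {"offsets": [[[0,0,0,0,0.6],[0,0,0,0,1],[0,0,0,0,1],[0,0,0,0,1],[0,0,-0.4,0,1],[0,0,-0.8,0,1],[0,0,-0.8,0,1],[0,0,0,0,1]]]}}

```text
clock: 7.85
position: [0.4711, -0.0993, 0.1292]
ee_rot: [2.062, 2.362, 0.007]
force: [0.4, 0.1, -0.4]
width: 0.994
gripper_force: 0.0
```

```bash
python3 go.py Sred
```

```text
t 7.85 pos [ 0.4711 -0.0993  0.1292] z-axis [ 0.007 -0.    -1.   ] yaw y deg 7.8 q [-0.31  0.34  0.52  2.07 -0.24  0.78  0.49]
Sred tool delta [0.0597 0.1687 0.1014]
```

In the tool's units: 0.04 m is 0.8, 0.034 m is 0.68.

Call:
{"fn": "inch_along", "kwargs": {"offsets": [[[0.24,0.68,0,0,1],[0.28,0.8,0,0,1],[0.28,0.8,0,0,1],[0.28,0.8,0,0,1],[0.12,0.3,0.4,0,1],[0,0,0.6,0,1],[0,0,0,0,1],[0,0,0,0,1]]]}}

```text
clock: 8.65
position: [0.6267, -0.0167, 0.0747]
ee_rot: [-2.065, -2.366, 0.003]
force: [0.5, -0.0, 0.3]
width: 1.002
gripper_force: 0.0
```

```bash
python3 go.py Sred
```

```text
t 8.65 pos [ 0.6267 -0.0167  0.0747] z-axis [-0.002 -0.    -1.   ] yaw y deg 7.7 q [-0.36  0.62  0.45  1.75 -0.34  0.85  0.39]
Sred tool delta [-0.0011  0.0041  0.0457]
```

In the tool's units: 0.02 m is 0.4, 0.015 m is 0.3.

Call:
{"fn": "inch_along", "kwargs": {"offsets": [[[-0.02,0.06,0.4,0,1],[0,0,0.3,0,1],[0,0,0.18,0,1],[0,0,0,0,1],[0,0,0,0,0],[0,0,0,0,0],[0,0,0,0,0],[0,0,0,0,0],[0,0,0,0,0],[0,0,0,0,0]]]}}

```text
clock: 9.65
position: [0.6308, -0.0167, 0.0311]
ee_rot: [2.065, 2.367, 0.0]
force: [0.2, -0.1, 0.3]
width: 0.523
gripper_force: 0.0
```

Call:
{"fn": "inch_along", "kwargs": {"offsets": [[[0,0,0,0,0],[0,0,0,0,0],[0,0,0,0,0]]]}}

```text
clock: 9.95
position: [0.6307, -0.0168, 0.031]
ee_rot: [-2.065, -2.367, 0.0]
force: [-0.2, 0.0, -0.0]
width: 0.356
gripper_force: 20.0
```

```bash
python3 go.py Sred
```

```text
t 9.95 pos [ 0.6307 -0.0168  0.031 ] z-axis [-0.  0. -1.] yaw y deg 7.8 q [-0.33  0.68  0.42  1.77 -0.38  0.77  0.41]
Sred tool delta [-0.0006  0.0002  0.002 ]
```

In the tool's units: -0.04 m is -0.8, -0.025 m is -0.5.

Call:
{"fn": "inch_along", "kwargs": {"offsets": [[[0,0,-0.2,0,0],[0,0,-0.5,0,0],[0,0,-0.8,0,0],[0,0,-0.4,0,0],[0,0,0,0,0]]]}}

```text
clock: 10.45
position: [0.6329, -0.0172, 0.1301]
ee_rot: [2.063, 2.364, 0.007]
force: [0.0, 0.4, -0.6]
width: 0.358
gripper_force: 20.0
```

```bash
python3 go.py Gred
```

```text
t 10.45 pos [ 0.6329 -0.0172  0.1301] z-axis [ 0.006  0.    -1.   ] yaw y deg 7.8 q [-0.38  0.56  0.48  1.7  -0.31  0.95  0.36]
Gred tool delta [ 0.0163 -0.1795  0.108 ]
```

In the tool's units: -0.04 m is -0.8, 0.003 m is 0.06.

Call:
{"fn": "inch_along", "kwargs": {"offsets": [[[0.04,-0.3,0,0,0],[0.06,-0.7,0,0,0],[0.08,-0.8,0,0,0],[0.08,-0.8,0,0,0],[0.06,-0.6,0,0,0],[0,-0.33,0.4,0,0],[0,0,0.6,0,0],[0,0,0.2,0,0],[0,0,0,0,0],[0,0,0,0,0]]]}}

```text
clock: 11.45
position: [0.4542, -0.025, 0.0664]
ee_rot: [2.066, 2.367, -0.0]
force: [0.4, -0.2, -0.8]
width: 0.356
gripper_force: 20.0
```

```bash
python3 go.py Gred
```

```text
t 11.45 pos [ 0.4542 -0.025   0.0664] z-axis [ 0. -0. -1.] yaw y deg 7.8 q [-0.42  0.41  0.46  2.18 -0.31  0.61  0.4 ]
Gred tool delta [-0.0001 -0.0006  0.0454]
```

In the tool's units: 0.015 m is 0.3, 0.008 m is 0.16.

Call:
{"fn": "inch_along", "kwargs": {"offsets": [[[0,0,0.3,0,0],[0,0,0.3,0,0],[0,0,0.16,0,0],[0,0,0.06,0,0],[0,0,0.02,0,0],[0,0,0.02,0,0],[0,0,0,0,0],[0,0,0,0,0]]]}}

```text
clock: 12.25
position: [0.4539, -0.0248, 0.0234]
ee_rot: [2.065, 2.367, 0.001]
force: [0.7, 0.8, -0.6]
width: 0.361
gripper_force: 20.0
```

```bash
python3 go.py Gred
```

```text
t 12.25 pos [ 0.4539 -0.0248  0.0234] z-axis [ 0.001  0.    -1.   ] yaw y deg 7.8 q [-0.36  0.49  0.39  2.21 -0.38  0.51  0.46]
Gred tool delta [-0.0004 -0.0004  0.0024]
```

In the tool's units: -0.045 m is -0.9, -0.04 m is -0.8.

Call:
{"fn": "inch_along", "kwargs": {"offsets": [[[0,0,0,0,0.6],[0,0,0,0,1],[0,0,0,0,1],[0,0,0,0,1],[0,0,-0.4,0,1],[0,0,-0.8,0,1],[0,0,-0.9,0,1],[0,0,0,0,1]]]}}

```text
clock: 13.05
position: [0.4567, -0.0251, 0.1324]
ee_rot: [2.063, 2.363, 0.009]
force: [1.2, -0.2, -0.5]
width: 0.981
gripper_force: 0.0
```

```bash
python3 go.py Stan; python3 - <<'E'
from cell import arm, optics, workorder, observe
import cv2
s=optics.get_image("side")["image"]
cv2.imwrite("pics/c3.png",cv2.resize(s[130:330,200:400],None,fx=2.5,fy=2.5))
E
```

```text
t 13.05 pos [ 0.4567 -0.0251  0.1324] z-axis [ 0.008  0.001 -1.   ] yaw y deg 7.8 q [-0.5   0.29  0.54  2.12 -0.22  0.77  0.32]
Stan tool delta [-0.091   0.1653  0.0927]
```

View pics/c3.png

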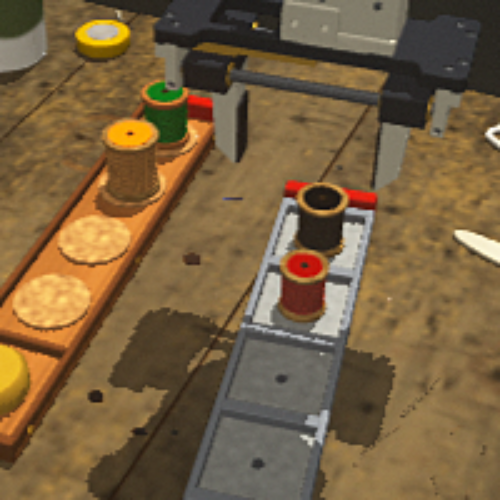

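Black (crop (322,215)) and red (303,285) both stand upright in the first two pockets. Tan is next.

In the tool's units: 0.036 m is 0.72, 0.032 m is 0.64.

Call:
{"fn": "inch_along", "kwargs": {"offsets": [[[-0.3,0.56,0,0,1],[-0.4,0.72,0,0,1],[-0.4,0.72,0,0,1],[-0.4,0.72,0,0,1],[-0.32,0.64,0.2,0,1],[0,0,0.6,0,1],[0,0,0.4,0,1],[0,0,0,0,1],[0,0,0,0,1]]]}}

```text
clock: 14.0
position: [0.6317, -0.0923, 0.0673]
ee_rot: [-2.065, -2.366, 0.002]
force: [0.3, -0.8, 0.0]
width: 0.999
gripper_force: 0.0
```

```bash
python3 go.py Stan
```

```text
t 14.0 pos [ 0.6317 -0.0923  0.0673] z-axis [-0.002  0.    -1.   ] yaw y deg 7.8 q [-0.25  0.65  0.47  1.73 -0.37  0.85  0.53]
Stan tool delta [-0.0009  0.0017  0.0263]
```

In the tool's units: 0.015 m is 0.3, 0.009 m is 0.18.

Call:
{"fn": "inch_along", "kwargs": {"offsets": [[[-0.02,0.04,0.3,0,1],[0,0,0.18,0,1],[0,0,0,0,1],[0,0,0,0,0],[0,0,0,0,0],[0,0,0,0,0],[0,0,0,0,0],[0,0,0,0,0],[0,0,0,0,0],[0,0,0,0,0]]]}}

```text
clock: 15.0
position: [0.6345, -0.093, 0.0441]
ee_rot: [-2.065, -2.367, 0.0]
force: [-0.7, 0.8, 1.8]
width: 0.468
gripper_force: 20.0
```

Call:
{"fn": "inch_along", "kwargs": {"offsets": [[[0,0,0,0,0],[0,0,0,0,0]]]}}

```text
clock: 15.2
position: [0.6345, -0.093, 0.0441]
ee_rot: [-2.065, -2.367, 0.0]
force: [-0.6, -0.4, 1.3]
width: 0.465
gripper_force: 20.0
```

```bash
python3 go.py Stan
```

```text
t 15.2 pos [ 0.6345 -0.093   0.0441] z-axis [-0.  0. -1.] yaw y deg 7.8 q [-0.23  0.68  0.45  1.74 -0.39  0.81  0.54]
Stan tool delta [ 0.0002 -0.001   0.0031]
```

In the tool's units: -0.04 m is -0.8, -0.025 m is -0.5.

Call:
{"fn": "inch_along", "kwargs": {"offsets": [[[0,0,-0.2,0,0],[0,0,-0.5,0,0],[0,0,-0.8,0,0],[0,0,-0.3,0,0],[0,0,0,0,0]]]}}

```text
clock: 15.7
position: [0.6363, -0.0934, 0.1371]
ee_rot: [2.063, 2.364, 0.005]
force: [-0.3, 0.5, -0.8]
width: 0.466
gripper_force: 20.0
```

```bash
python3 go.py Gtan
```

```text
t 15.7 pos [ 0.6363 -0.0934  0.1371] z-axis [ 0.005 -0.    -1.   ] yaw y deg 7.8 q [-0.27  0.58  0.51  1.67 -0.33  0.98  0.49]
Gtan tool delta [ 0.1674 -0.1766  0.1031]
```

In the tool's units: -0.035 m is -0.7, 0.034 m is 0.68.

Call:
{"fn": "inch_along", "kwargs": {"offsets": [[[0.28,-0.28,0,0,0],[0.56,-0.6,0,0,0],[0.68,-0.7,0,0,0],[0.68,-0.7,0,0,0],[0.68,-0.7,0,0,0],[0.47,-0.5,0,0,0],[0,0,0.5,0,0],[0,0,0.5,0,0],[0,0,0,0,0],[0,0,0,0,0]]]}}

```text
clock: 16.7
position: [0.4389, 0.049, 0.0838]
ee_rot: [-2.066, -2.366, 0.003]
force: [0.3, -1.2, 0.1]
width: 0.467
gripper_force: 20.0
```

```bash
python3 go.py Gtan
```

```text
t 16.7 pos [0.4389 0.049  0.0838] z-axis [-0.002 -0.001 -1.   ] yaw y deg 7.8 q [-0.63  0.36  0.5   2.2  -0.29  0.65  0.21]
Gtan tool delta [-0.0005  0.0004  0.0508]
```

In the tool's units: 0.015 m is 0.3, 0.01 m is 0.2.

Call:
{"fn": "inch_along", "kwargs": {"offsets": [[[0,0,0.3,0,0],[0,0,0.3,0,0],[0,0,0.2,0,0],[0,0,0.08,0,0],[0,0,0.02,0,0],[0,0,0,0,0],[0,0,0,0,0]]]}}

```text
clock: 17.4
position: [0.4399, 0.0495, 0.0395]
ee_rot: [2.065, 2.367, 0.001]
force: [-0.8, -0.5, -0.9]
width: 0.464
gripper_force: 20.0
```

```bash
python3 go.py Gtan
```

```text
t 17.4 pos [0.4399 0.0495 0.0395] z-axis [ 0.001  0.    -1.   ] yaw y deg 7.8 q [-0.57  0.45  0.43  2.23 -0.37  0.53  0.29]
Gtan tool delta [-0.0009 -0.0008  0.0065]
```

In the tool's units: 0.002 m is 0.04, 0.001 m is 0.02.

Call:
{"fn": "inch_along", "kwargs": {"offsets": [[[0,0,0.04,0,0],[0,0,0.02,0,0],[0,0,0,0,0],[0,0,0,0,0]]]}}

```text
clock: 17.8
position: [0.4395, 0.0494, 0.036]
ee_rot: [-2.066, -2.367, -0.0]
force: [0.6, -0.1, -0.1]
width: 0.465
gripper_force: 20.0
```

Call:
{"fn": "inch_along", "kwargs": {"offsets": [[[0,0,0,0,0.6],[0,0,0,0,1],[0,0,0,0,1],[0,0,0,0,1],[0,0,-0.4,0,1],[0,0,-0.8,0,1],[0,0,-0.8,0,1],[0,0,0,0,1]]]}}

```text
clock: 18.6
position: [0.4422, 0.0497, 0.14]
ee_rot: [2.064, 2.364, 0.01]
force: [-0.1, 0.3, 0.2]
width: 1.001
gripper_force: 0.0
```

```bash
python3 go.py Sgreen
```

```text
t 18.6 pos [0.4422 0.0497 0.14  ] z-axis [ 0.007  0.002 -1.   ] yaw y deg 7.8 q [-0.7   0.26  0.57  2.14 -0.2   0.78  0.14]
Sgreen tool delta [-0.2417  0.1663  0.1038]
```

In the tool's units: -0.04 m is -0.8, -0.035 m is -0.7.

Call:
{"fn": "inch_along", "kwargs": {"offsets": [[[-0.4,0.28,0,0,1],[-0.7,0.48,0,0,1],[-0.8,0.56,0,0,1],[-0.8,0.56,0,0,1],[-0.8,0.56,0,0,1],[-0.8,0.56,0,0,1],[-0.534,0.37,0.2,0,1],[0,0,0.6,0,1],[0,0,0.6,0,1],[0,0,0,0,1]]]}}

```text
clock: 19.6
position: [0.636, -0.1663, 0.0612]
ee_rot: [-2.061, -2.361, 0.006]
force: [0.1, 0.4, 0.5]
width: 1.002
gripper_force: 0.0
```

Call:
{"fn": "inch_along", "kwargs": {"offsets": [[[0,0,0,0,1]]]}}

```text
clock: 19.7
position: [0.6386, -0.1671, 0.0657]
ee_rot: [-2.065, -2.366, 0.001]
force: [0.1, -0.1, 0.8]
width: 0.998
gripper_force: 0.0
```

```bash
python3 go.py Sgreen
```

```text
t 19.7 pos [ 0.6386 -0.1671  0.0657] z-axis [-0.002  0.    -1.   ] yaw y deg 7.8 q [-0.14  0.69  0.5   1.67 -0.41  0.89  0.66]
Sgreen tool delta [-0.0002  0.0017  0.0287]
```

In the tool's units: 0.015 m is 0.3, 0.011 m is 0.22.

Call:
{"fn": "inch_along", "kwargs": {"offsets": [[[0,0.02,0.3,0,1],[0,0,0.22,0,1],[0,0,0,0,1],[0,0,0,0,0],[0,0,0,0,0],[0,0,0,0,0],[0,0,0,0,0],[0,0,0,0,0],[0,0,0,0,0],[0,0,0,0,0]]]}}

```text
clock: 20.7
position: [0.6402, -0.1671, 0.04]
ee_rot: [-2.065, -2.367, -0.0]
force: [1.5, 0.5, 0.6]
width: 0.449
gripper_force: 20.1
```

Call:
{"fn": "inch_along", "kwargs": {"offsets": [[[0,0,0,0,0],[0,0,0,0,0]]]}}

```text
clock: 20.9
position: [0.6402, -0.1671, 0.04]
ee_rot: [-2.065, -2.367, -0.0]
force: [0.0, 0.6, 0.8]
width: 0.448
gripper_force: 20.0
```

```bash
python3 go.py Sgreen
```

```text
t 20.9 pos [ 0.6402 -0.1671  0.04  ] z-axis [ 0.  0. -1.] yaw y deg 7.8 q [-0.13  0.72  0.49  1.68 -0.43  0.84  0.67]
Sgreen tool delta [-0.      0.0001  0.003 ]
```

Call:
{"fn": "inch_along", "kwargs": {"offsets": [[[0,0,-0.2,0,0],[0,0,-0.5,0,0],[0,0,-0.8,0,0],[0,0,-0.5,0,0],[0,0,0,0,0]]]}}

```text
clock: 21.4
position: [0.6424, -0.1682, 0.1449]
ee_rot: [2.062, 2.362, 0.005]
force: [0.4, -0.6, -1.1]
width: 0.446
gripper_force: 20.0
```

```bash
python3 go.py Ggreen
```

```text
t 21.4 pos [ 0.6424 -0.1682  0.1449] z-axis [ 0.007 -0.001 -1.   ] yaw y deg 7.8 q [-0.17  0.61  0.55  1.6  -0.36  1.02  0.62]
Ggreen tool delta [ 0.3177 -0.1771  0.114 ]
```

In the tool's units: 0.04 m is 0.8, 0.035 m is 0.7.

Call:
{"fn": "inch_along", "kwargs": {"offsets": [[[0.34,-0.2,0,0,0],[0.7,-0.4,0,0,0],[0.8,-0.44,0,0,0],[0.8,-0.44,0,0,0],[0.8,-0.44,0,0,0],[0.8,-0.44,0,0,0],[0.8,-0.44,0,0,0],[0.7,-0.4,0,0,0],[0.6,-0.3,0,0,0],[0,0,0,0,0]]]}}

```text
clock: 22.4
position: [0.4207, 0.127, 0.1397]
ee_rot: [-2.056, -2.372, 0.001]
force: [0.1, -0.3, -0.2]
width: 0.447
gripper_force: 20.0
```

Call:
{"fn": "inch_along", "kwargs": {"offsets": [[[0,0,0.4,0,0],[0,0,0.6,0,0],[0,0,0.2,0,0],[0,0,0,0,0],[0,0,0,0,0]]]}}

```text
clock: 22.9
position: [0.4243, 0.1228, 0.0805]
ee_rot: [2.066, 2.366, -0.0]
force: [0.6, -0.5, -0.3]
width: 0.445
gripper_force: 20.0
```

```bash
python3 go.py Ggreen
```

```text
t 22.9 pos [0.4243 0.1228 0.0805] z-axis [ 0. -0. -1.] yaw y deg 7.7 q [-0.81  0.37  0.52  2.2  -0.31  0.64  0.06]
Ggreen tool delta [-0.0005  0.0004  0.0515]
```

Target z is 0.032, so 0.048 down.

In the tool's units: 0.015 m is 0.3, 0.01 m is 0.2.

Call:
{"fn": "inch_along", "kwargs": {"offsets": [[[0,0,0.3,0,0],[0,0,0.3,0,0],[0,0,0.2,0,0],[0,0,0.1,0,0],[0,0,0.04,0,0],[0,0,0,0,0],[0,0,0,0,0]]]}}

```text
clock: 23.6
position: [0.4241, 0.1234, 0.0334]
ee_rot: [2.065, 2.367, 0.001]
force: [0.3, 0.7, -0.8]
width: 0.445
gripper_force: 20.0
```

```bash
python3 go.py Ggreen
```

```text
t 23.6 pos [0.4241 0.1234 0.0334] z-axis [ 0.001  0.    -1.   ] yaw y deg 7.8 q [-0.74  0.46  0.44  2.24 -0.39  0.52  0.14]
Ggreen tool delta [-0.0011  0.0005  0.0044]
```

In the tool's units: -0.04 m is -0.8, -0.02 m is -0.4.

Call:
{"fn": "inch_along", "kwargs": {"offsets": [[[0,0,0.02,0,0],[0,0,0,0,0],[0,0,0,0,0.6],[0,0,0,0,1],[0,0,0,0,1],[0,0,0,0,1],[0,0,-0.4,0,1],[0,0,-0.8,0,1],[0,0,-0.8,0,1],[0,0,0,0,1]]]}}

```text
clock: 24.6
position: [0.4265, 0.124, 0.136]
ee_rot: [2.064, 2.365, 0.011]
force: [1.5, 0.0, -0.6]
width: 0.997
gripper_force: 0.0
```

Call:
{"fn": "inch_along", "kwargs": {"offsets": [[[0.4,0,-0.4,0,1],[0.8,0,0,0,1],[0.8,0,0,0,1],[0.8,0,0,0,1],[0.8,0,0,0,1],[0.8,0,0,0,1],[0.4,0,0,0,1],[0,0,0,0,1],[0,0,0,0,1]]]}}

```text
clock: 25.5
position: [0.3913, 0.3601, 0.1514]
ee_rot: [2.065, 2.367, -0.002]
force: [-0.6, -1.7, 0.8]
width: 0.999
gripper_force: 0.0
```

```bash
python3 - <<'E'
from cell import arm, optics, workorder, observe
import cv2,numpy as np
t,s=[optics.get_image(n)["image"] for n in("top","side")]
cv2.imwrite("pics/t9.png",t);cv2.imwrite("pics/s9.png",s)
a=cv2.resize(t[210:310,150:360],(798,380),interpolation=cv2.INTER_CUBIC)
b=np.zeros((220,798,3),np.uint8);c=cv2.resize(s[180:345,180:400],(293,220),interpolation=cv2.INTER_CUBIC);b[:,:293]=c
cv2.imwrite("pics/c9.png",np.vstack([a,b]))
E
```

```text
(no output)
```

View pics/c9.png

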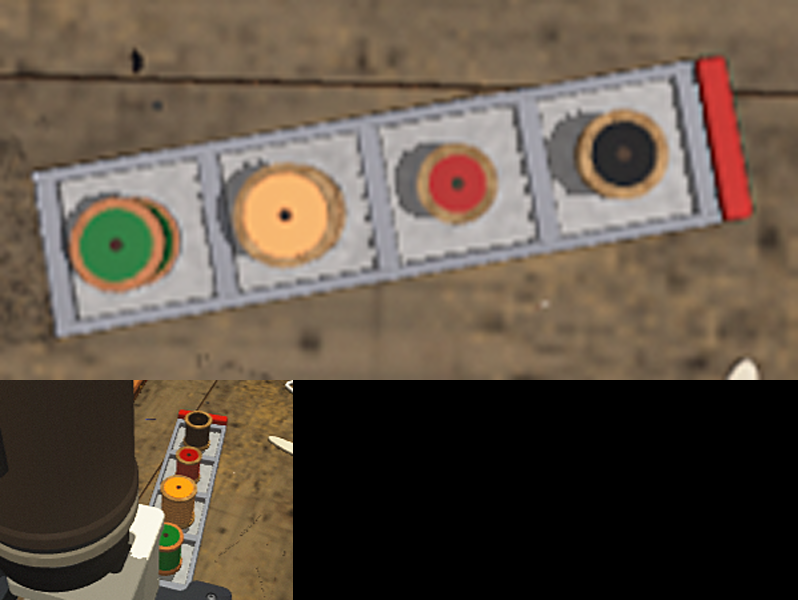

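View pics/s9.png

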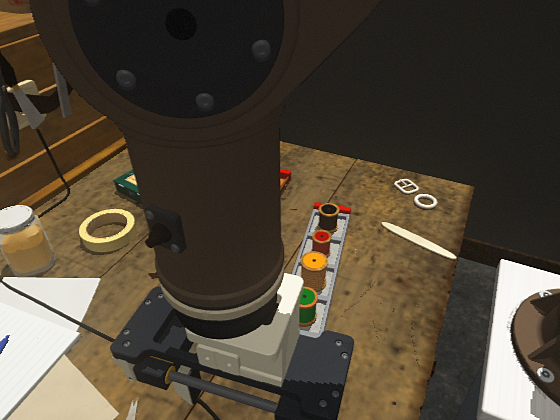

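All four are in order in the top crop: green (117,244), tan (286,215), red (458,183), black (625,153). Green appears to lean slightly, which perspective may explain, so I check the label centres numerically.

```bash
python3 - <<'E'
from vis import *
t=cv2.imread("pics/t9.png");s=cv2.imread("pics/s9.png")
P=dict(green=(.4248,.1224),tan=(.4392,.0485),red=(.4536,-.0252),black=(.4682,-.0989))
for k,p,q,z in [("green",(180.8,274.2),(306,293),.054),("tan",(225.3,266.6),(315,260),.058),("red",(270.5,258.2),(321,237),.046),("black",(314.5,250.3),(328,212),.051)]:
    A,_=label(t,p,(-4,0));v=plane("top",A,z);B,r=label(s,q,(-4,0))
    print(k,v.round(4),"err mm",((v[:2]-P[k])*1e3).round(1),"tri",[x.round(4) for x in tri(A,B)],r)
E
```

```text
green [0.4234 0.1237 0.054 ] err mm [-1.4  1.3] tri [array([0.4217, 0.1232, 0.0535]), np.float64(0.0036)] (299, 289, 16, 15)
tan [0.4378 0.0496 0.058 ] err mm [-1.4  1.1] tri [array([0.4379, 0.0497, 0.0575]), np.float64(0.0002)] (303, 253, 22, 15)
red [ 0.4535 -0.0253  0.046 ] err mm [-0.1 -0.1] tri [array([ 0.4536, -0.0252,  0.0452]), np.float64(0.0001)] (315, 232, 14, 9)
black [ 0.4684 -0.0984  0.051 ] err mm [0.2 0.5] tri [array([ 0.4684, -0.0985,  0.0499]), np.float64(0.0)] (322, 205, 14, 9)
```

```bash
python3 -c "
from cell import arm, optics, workorder, observe
print(workorder.sign_off())"
```

```text
the job is handed in; nothing more can be done
None
```

The job is handed in: from the grey rack's red end the spools now stand black, red, tan, green (the reverse of the wooden rack), with label centres within 2 mm of their pocket centres and tops within about 1 mm of the expected heights; the sign-off returned no verdict.

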